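Hold a gas flask down on the sprung leak-test stand

TASK

First, with the blue flask still in the rack, purge the tester: push the red plunger on the grey valve block all the way in and let it spring back out. Then set the blue flask upright, round end down, in the sprung ring of the test stand and press it down until the ring is fully home on the yellow spring pots; finish with the gripper still holding it pressed down there, do not let go. Leave the other flasks and everything else on the bench where they are.

Things in the scene. Friction and masses are not known exactly. Their poses are not given: they have to be found in the camera images.
- plunger (a joint): travel of the purge plunger in m: 0 fully out, 0.014 fully pressed in; moves straight down, springs back by itself; about 3 N to start, 9 N at the end of the stroke
- plunger_top (a point): centre of the top of the red mushroom head (32 mm across, 10 mm thick) of the purge plunger, which stands 90 mm above the table on top of the grey valve block (70 x 70 x 50 mm, small gauge on one side) when out, 76 mm when pressed in
- flask_blue: the flask to test: spherical steel gas flask 64 mm across painted blue, with a blue neck (24 mm across) and a brass valve (29 to 31 mm across, from 80 to 110 mm above the lowest point) topped by a dark button (20 mm across, top at 116 mm). About 0.35 kg, bottom-heavy, so it rights itself when it sits in a hole or ring. Origin: its lowest point; z up along the neck
- flask_blue_valve (a point): on the blue flask's axis, halfway up its brass valve (95 mm above its lowest point): where to grip
- cradle (a joint): travel of the sprung ring cradle in m: 0 up (empty), 0.020 fully down, its underside resting on the tops of the three yellow spring pots. Moves straight down; needs about 14 N in all at full travel (some 10 N beside the flask's own weight, by which alone it sinks only 1 to 4 mm); springs back when let go
- cradle_ring (a point): centre of the upper face of the bare aluminium ring (outside 96 mm, hole 49 mm across, 8 mm thick) that stands on three coil springs over the dark steel test stand (base 130 x 130 x 12 mm, yellow spring pots 23 mm high); 63 mm above the table when up, 43 mm when down; moves with the ring. A seated flask's lowest point lies about 11 mm below this point; nothing is in the way under the ring
- rack: fixed aluminium rack for flasks, 90 x 250 x 30 mm, with three square through holes 50 mm wide in a row along its y axis, 80 mm apart; a flask in it has its lowest point about 19 mm above the table. Origin: centre of its underside
- flask_red: another flask, to be left in the rack: same shape as the blue one, but red
- flask_yellow: another flask, to be left in the rack: same shape as the blue one, but yellow
- screwdriver: bystander: screwdriver with a red handle, lying along its x axis
- flux_jar: bystander: closed jar, 56 mm across, 60 mm high; origin under its centre
- pipe_stub: bystander: upright stub of copper pipe, 48 mm across, 70 mm high; origin under its centre
- try_square: bystander: try square lying flat, wooden stock 120 mm along x, steel blade 160 mm along y
Mind the look-alikes: they are no part of the job. What is shaped like the flask_blue but green or purple is not meant.

How it is judged:
On the way, in this order (a step that is already met when the one before it is completed fails the run):
1. the plunger is pushed fully in while the blue flask is still in the rack (value of joint plunger above 0.0125 m and distance of flask_blue from where it was at the start of the episode below 0.02 m), for 0.1 s.
2. the plunger is back out, the blue flask still in the rack (value of joint plunger below 0.002 m and distance of flask_blue from where it was at the start of the episode below 0.02 m), for 0.1 s.
3. the blue flask sits upright in the ring, pressed fully down (value of joint cradle above 0.0175 m and horizontal distance between flask_blue and cradle_ring below 0.012 m and angle between flask_blue's own z axis and vertical below 0.25 rad), for 0.3 s.
At the end, for the whole second after the job is handed in: Blue flask in the ring (lowest point within 12 mm of its axis, 5 to 18 mm below its upper face), within 0.25 rad of upright, at rest; ring pressed down at least 17.5 of its 20 mm; fingers pushing or gripping the flask with over 4 N; plunger out (under 2 mm) (all of step 3 and z of flask_blue in the frame of cradle_ring between -0.018 and -0.005 m and contact force between the fingers and flask_blue above 4 N and linear speed of flask_blue below 0.02 m/s and value of joint plunger below 0.002 m); the arm keeps its last pose, push and grip.
It fails at once if another flask or a bystander on the bench is moved by more than 40 mm (distance of any of flask_red, flask_yellow, screwdriver, flux_jar, pipe_stub, try_square from where it was at the start of the episode above 0.04 m).
It fails at once if another flask is tipped by more than 0.6 rad (angle between any of flask_red, flask_yellow's own z axis and vertical above 0.6 rad).
It also fails if it takes over 56 s, if anything falls off the work surface, if the arm or the gripper's body presses on something with over 40 N, if the wrist force passes 120 N, or if a joint passes its speed limit or range.

ROBOT

A 7-joint arm with a two-finger parallel gripper is mounted at the origin on the work surface. World frame = base frame: x ahead of the robot, y to its left, z up, the work surface at z = 0. Lengths are in m, angles in rad, forces in N, time in s.
With the tool pointing down it reaches from about 0.35 to 0.9 m from the base axis. Payload 7.2 kg.
Tool frame: the origin (TCP) lies between the finger pads; the fingertips stand 11 mm ahead of it and the grasp point (between the pads) lies 8 mm behind it; z points along the fingers, x is the direction in which the jaws open and shut, and the axes are right-handed (so a half turn about z gives the same grasp; the last joint's range is limited). The gripper opens to 88 mm and grips with 3 to 60 N. Pads are 20 mm wide; open, the fingers measure 115 mm over their backs; the gripper's body (75 mm by 178 mm) begins 61 mm behind the grasp point.
Start: joints at [1.101, 0.411, -0.013, 1.596, 0.006, 1.134, -0.082], TCP at [0.244, -0.575, 0.234] pointing down, gripper open.
Joint ranges: [-2.95, 2.95], [-0.29, 1.99], [-1.47, 1.44], [0.14, 2.54], [-1.03, 4.17], [0.13, 1.85], [-2.86, 2.86]. Speed limits (rad/s): [2.39, 2.39, 3.01, 3.01, 3.14, 3.14, 3.14].

INTERFACE

Orientations are given as [roll, pitch, yaw] about the fixed x, y, z axes, in that order (R = Rz(yaw) Ry(pitch) Rx(roll)).
In Python, from workcell import telemetry, eyes, job gives the robot as it stands.
- The arm moves only by the shell command python3 -m inch 'ROWS'. ROWS is a JSON object of lists of equal length, an entry for each row: "jaw": the opening, from 0 (shut) to 1 (fully open); "travel": the shift along the tool's x, y, z in mm, a list of three; "delta_rot": the turn, a rotation vector about the tool's x, y, z in rad, a list of three. In form: {"jaw": [jaw, ...], "travel": [[dx, dy, dz], ...], "delta_rot": [[rx, ry, rz], ...]}. A call has 1 to 20 rows; each row is the pose to reach, as a shift and turn from the pose commanded when the call began, along the tool's axes at that moment; what a row does not reach only later rows make up. A row lasts 1/10 s, in which the tool goes at most 50 mm and 8.59 degrees, less where a joint would pass 70% of its speed; a pose out of reach is approached as far as the arm can. A call with a gripper value outside its range is refused whole. The fingers move at their own pace and stop on an object; the grip force is fixed at half the most. Time passes only in rows, so rows that repeat a pose let the fingers close. It gives the time, the measured TCP pose, the force and the opening at its end, in the units of the state.
- telemetry.read_state(): the state, without advancing time (a new reading comes with each control period).
- eyes.capture(name): name is "side" or "top"; returns a dict with "img" (384x512x3 uint8, red, green, blue), "mtx" (3x3 intrinsics, pixels), "cam_to_world" (4x4, takes a point from camera to world coordinates). Camera axes: x right, y up, looking along -z (the intrinsics and any distortion apply to the point x, -y, -z); pixel columns grow to the right and rows downward; lengths in m; the calibration is good to about 2 mm. A picture is of the moment at which its call begins. There is no depth.
- job.hand_in(): hands the job in, once; it reports no verdict.
The state is a dict: "time": time; "joint_positions": joint angles; "joint_vel": joint speeds; "effort": joint torques, N m; "tcp_pos": TCP position; "orientation": TCP orientation; "wrist_force": force on the tool from outside, world axes, zero at the start; "torque": the same for the moment, N m; "gripper_width": finger opening in m.
Only numpy, scipy, OpenCV 4.12 (cv2) and the standard library are available. Lean on these libraries where they do the work, as an engineer would, in place of code of your own. Each camera call takes 0.05 s, during which the arm holds its last target.

## Working session

There is one attempt and no reset: what is moved stays moved. The work goes in short steps, Python scripts to look and compute and a shell command to move; the robot and the scene stay as the last step left them, time stands still between calls to the robot, and variables do not carry over. Pictures are saved under pics/ and viewed, and the job is handed in when it is done.

```bash
mkdir -p pics; ls
python3 - <<'E'
from workcell import telemetry, eyes
import cv2
s=telemetry.read_state()
for k in s: print(k,s[k])
for n in("top","side"):
    c=eyes.capture(n); cv2.imwrite(f"pics/{n}0.png",c["img"][:,:,::-1]); print(n,c["mtx"],c["cam_to_world"],[k for k in c])
E
```

```text
pics
time 0.0
joint_positions [ 1.10082119  0.41192943 -0.01272115  1.59699165  0.00560099  1.13432005
 -0.08220011]
joint_vel [-1.44547526e-03 -6.05060968e-05  6.83589764e-04 -8.53142307e-04
 -1.54756258e-03 -3.52156950e-04 -3.72493770e-04]
effort [ 2.31570757e-04 -5.87951946e+01  6.41690567e-01 -2.91084749e+01
 -5.39121393e-02  1.82508799e-02  1.32695841e-04]
tcp_pos [ 0.24419099 -0.57480875  0.23281208]
orientation [ 3.14148127e+00  1.60899995e-03 -1.16898823e+00]
wrist_force [-0.29309137 -0.46204465  0.37891995]
torque [ 0.07696191 -0.0274164   0.01368425]
gripper_width 0.0880892828202068
top [[393.13523053   0.         253.17063346]
 [  0.         393.13523053 184.61454456]
 [  0.           0.           1.        ]] [[-0.02710784  0.99376267 -0.10817079  0.45719537]
 [-0.99948593 -0.02509165  0.019957    0.01971414]
 [ 0.01711834  0.10865618  0.99393199  1.12144976]
 [ 0.          0.          0.          1.        ]] ['img', 'mtx', 'cam_to_world']
side [[407.84795131   0.         265.6864723 ]
 [  0.         407.84795131 190.25430114]
 [  0.           0.           1.        ]] [[-0.73859595  0.47589971 -0.47748873  0.1057408 ]
 [-0.67412565 -0.5155623   0.52891409  0.49870052]
 [ 0.00553487  0.71254121  0.70160843  0.76151727]
 [ 0.          0.          0.          1.        ]] ['img', 'mtx', 'cam_to_world']
```

View pics/top0.png

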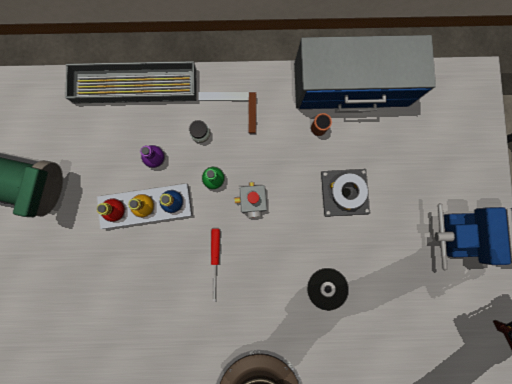

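View pics/side0.png

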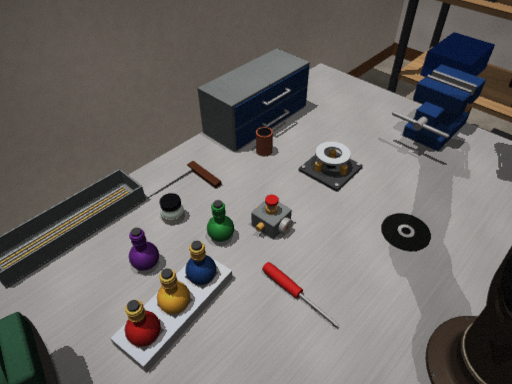

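```bash
cat > h.py <<'E'
import numpy as np, cv2
from workcell import telemetry, eyes
def ray(c,u,v):
    d=np.linalg.solve(c["mtx"],[u,v,1.0]); d=np.array([d[0],-d[1],-d[2]])
    T=c["cam_to_world"]; return T[:3,3],T[:3,:3]@d
def onz(c,u,v,z):
    o,d=ray(c,u,v); return o+d*(z-o[2])/d[2]
def two(c1,p1,c2,p2):
    o1,d1=ray(c1,*p1);o2,d2=ray(c2,*p2); d1/=np.linalg.norm(d1);d2/=np.linalg.norm(d2)
    A=np.stack([d1,-d2],1); t=np.linalg.lstsq(A,o2-o1,rcond=None)[0]
    a=o1+t[0]*d1;b=o2+t[1]*d2; return (a+b)/2,np.linalg.norm(a-b)
def proj(c,P):
    T=c["cam_to_world"]; q=T[:3,:3].T@(np.array(P)-T[:3,3]); q=np.array([q[0],-q[1],-q[2]]); q=c["mtx"]@q; return q[:2]/q[2]
E
python3 - <<'E'
from h import *
rois={"top":[(150,175,60,50),(225,175,60,50),(315,160,70,65)],"side":[(180,230,50,60),(245,185,50,55),(295,135,75,60)]}
for n in rois:
    c=eyes.capture(n); np.save(f"pics/{n}_img.npy",c["img"])
    row=[]
    for x,y,w,h in rois[n]:
        row.append(cv2.resize(c["img"][y:y+h,x:x+w],(260,260*h//w),interpolation=cv2.INTER_CUBIC))
    H=max(r.shape[0] for r in row)
    row=[cv2.copyMakeBorder(r,0,H-r.shape[0],0,5,cv2.BORDER_CONSTANT) for r in row]
    cv2.imwrite(f"pics/crop_{n}.png",np.hstack(row)[:,:,::-1])
    hsv=cv2.cvtColor(c["img"],cv2.COLOR_RGB2HSV)
    for nm,(x,y,w,h) in zip(("flask","plunger","ring"),rois[n]):
        R=hsv[y:y+h,x:x+w]
        if nm=="plunger": m=((R[...,0]<8)|(R[...,0]>172))&(R[...,1]>150)&(R[...,2]>90)
        elif nm=="flask": m=(R[...,0]>100)&(R[...,0]<130)&(R[...,1]>130)
        else: m=(R[...,1]<40)&(R[...,2]>200)
        k,l,st,ce=cv2.connectedComponentsWithStats(m.astype(np.uint8))
        for i in range(1,k):
            if st[i,4]>15: print(n,nm,st[i],ce[i]+[x,y])
E
```

```text
top flask [ 11  16  21  21 219] [173.71689498 201.94977169]
top plunger [ 23  17  11  12 102] [252.90196078 197.28431373]
side flask [  7  26  29  28 613] [200.86786297 270.36704731]
side plunger [20 10 13 10 98] [271.30612245 199.15306122]
side ring [22  7 11  9 24] [321.375      145.66666667]
side ring [33  7 22 12 82] [339.80487805 146.54878049]
side ring [30 22  9  5 16] [329.25   159.1875]
```

View pics/crop_top.png

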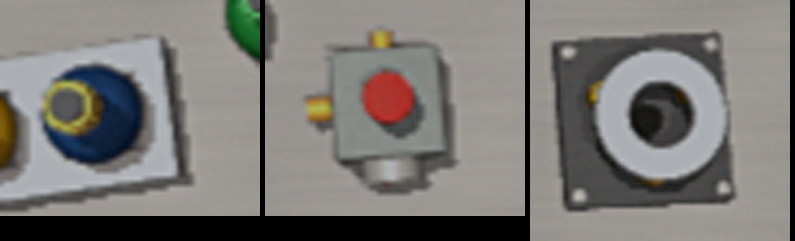

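View pics/crop_side.png

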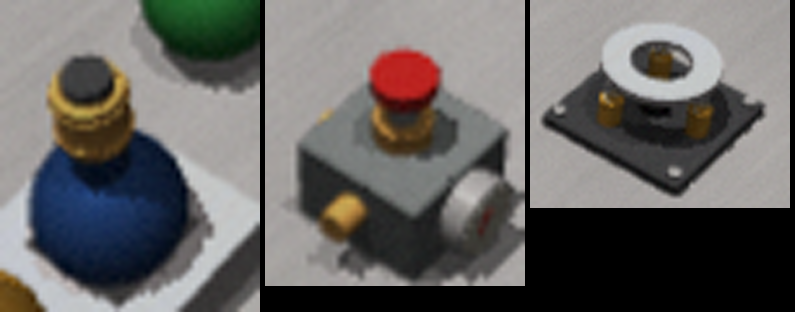

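Run:
```python
from h import *
t=eyes.capture("top"); s=eyes.capture("side")
hsv=cv2.cvtColor(t["img"],cv2.COLOR_RGB2HSV)
def comps(c,roi,f,mn=12):
    x,y,w,h=roi; R=cv2.cvtColor(c["img"],cv2.COLOR_RGB2HSV)[y:y+h,x:x+w].astype(int)
    m=f(R[...,0],R[...,1],R[...,2]).astype(np.uint8)
    for cn in cv2.findContours(m,cv2.RETR_EXTERNAL,cv2.CHAIN_APPROX_NONE)[0]:
        if cv2.contourArea(cn)>mn:
            e=cv2.fitEllipse(cv2.convexHull(cn)); print("  area",cv2.contourArea(cn),"ell",np.round(np.array(e[0])+[x,y],1),np.round(e[1],1))
print("ring top"); comps(t,(325,172,46,42),lambda H,S,V:(V>150))
print("ring side"); comps(s,(312,137,42,30),lambda H,S,V:(H>100)&(H<135)&(V>130))
print("button top"); comps(t,(155,185,30,30),lambda H,S,V:(S<70)&(V<120)&(V>50),8)
print("button side"); comps(s,(185,238,25,20),lambda H,S,V:(S<70)&(V<100),8)
print(telemetry.read_state()["time"])
for nm,u,v,z in (("plunger",252.9,197.3,.09),("btn",165.7,199.2,.135),("sph",171,201.5,.051),("ring",350.3,191.5,.063)): print(nm,onz(t,u,v,z))
print("2v btn",two(t,(165.7,199.2),s,(196.3,245)))
# plunger head top in side
print("2v plunger",two(t,(252.9,197.3),s,(271.5,197.5)),onz(s,271.5,197.5,.09))
print("btn side",onz(s,196.3,245,.135))
```

```text
ring top
  area 881.5 ell [350.  190.4] [33.7 34.6]
  area 44.5 ell [370.7 195.7] [ 3.9 77.3]
ring side
  area 81.0 ell [337.5 147.3] [ 9.7 22.6]
button top
  area 32.5 ell [164.8 198.8] [6.7 7.3]
  area 31.5 ell [174.3 202.2] [20.4 23.7]
button side
  area 56.5 ell [196.3 244.7] [8.5 9.7]
0.3
plunger [0.53591348 0.0006256  0.09      ]
btn [0.53334576 0.21995837 0.135     ]
sph [0.53319654 0.22268657 0.051     ]
ring [ 0.54693088 -0.26470154  0.063     ]
2v btn (array([0.53494999, 0.22282388, 0.12481936]), np.float64(0.0022444361986977764))
2v plunger (array([0.53626383, 0.00092252, 0.09031317]), np.float64(0.0009471637540727943)) [0.53685215 0.00096488 0.09      ]
btn side [0.52901898 0.22788669 0.135     ]
```

```bash
cat >> h.py <<'E'
from scipy.spatial.transform import Rotation as Ro
def go(target,yaw):
    s=telemetry.read_state(); R=Ro.from_euler("xyz",s["orientation"])
    t=R.inv().apply(np.array(target)-s["tcp_pos"])*1000
    r=(R.inv()*Ro.from_euler("xyz",[np.pi,0,yaw])).as_rotvec()
    print("t",s["time"],"tcp",np.round(s["tcp_pos"],4),"travel",np.round(t,1),"rot",np.round(r,3),"F",np.round(s["wrist_force"],1),"w",round(s["gripper_width"],4))
E
python3 - <<'E'
from h import *
t=eyes.capture("top"); s=eyes.capture("side")
print("ring",onz(t,350,190.4,.063),onz(s,332.5,153.2,.063),two(t,(350,190.4),s,(332.5,153.2)))
print("btn",onz(t,164.8,198.8,.135),two(t,(164.8,198.8),s,(196.3,244)))
go((.5362,.001,.16),0)
E
```

```text
ring [ 0.54994818 -0.26404563  0.063     ] [ 0.54478655 -0.25498135  0.063     ] (array([ 0.55118179, -0.26668527,  0.05236869]), np.float64(0.0007339449696627203))
btn [0.53440802 0.22220077 0.135     ] (array([0.53497054, 0.22354649, 0.12881603]), np.float64(0.00021479611466097593))
t 0.4 tcp [ 0.2444 -0.5752  0.2335] travel [-416.1 -493.9   73.6] rot [-0.     0.    -1.169] F [-0.  -0.4  0.6] w 0.0879
```

```bash
python3 -m inch '{"jaw":[0.5,0,0,0,0,0,0,0,0,0,0,0,0,0,0,0,0],"travel":[[-26,-31,0],[-52,-62,0],[-78,-93,0],[-104,-124,0],[-130,-155,0],[-156,-186,0],[-182,-217,0],[-208,-248,0],[-234,-279,0],[-260,-309,0],[-286,-340,0],[-312,-371,0],[-338,-402,0],[-364,-432,0],[-390,-463,0],[-416,-494,0],[-416,-494,0]],"delta_rot":[[0,0,-0.07],[0,0,-0.14],[0,0,-0.22],[0,0,-0.29],[0,0,-0.36],[0,0,-0.44],[0,0,-0.51],[0,0,-0.58],[0,0,-0.66],[0,0,-0.73],[0,0,-0.8],[0,0,-0.88],[0,0,-0.95],[0,0,-1.02],[0,0,-1.1],[0,0,-1.169],[0,0,-1.169]]}'
python3 - <<'E'
from h import *
go((.5362,.001,.12),0)
for n in ("top","side"):
    c=eyes.capture(n); cv2.imwrite(f"pics/{n}1.png",c["img"][:,:,::-1])
E
```

```text
time: 2.1
tcp_pos: [0.5379, 0.0069, 0.2339]
orientation: [-3.138, -0.002, 0.009]
wrist_force: [0.4, -0.0, -0.2]
gripper_width: 0.0005
t 2.1 tcp [0.5379 0.0069 0.2339] travel [ -1.9   6.3 113.9] rot [-0.003 -0.002  0.009] F [ 0.4 -0.  -0.2] w 0.0005
```

View pics/side1.png

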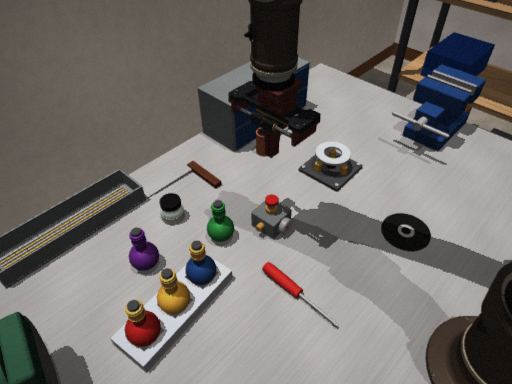

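Run:
```python
from h import *
go((.5362,.001,.105),0)
c=eyes.capture("side"); print(proj(c,(.538,.002,.223)))
```

```text
t 2.2 tcp [0.5364 0.0016 0.2334] travel [-1.000e-01  6.000e-01  1.284e+02] rot [-0.     0.     0.002] F [-0.1 -0.7 -0.4] w 0.0005
[271.75071943 152.65622828]
```

```bash
python3 -m inch '{"jaw":[0,0,0,0,0],"travel":[[0,0,35],[0,0,70],[0,0,105],[0,0,126],[0,0,126]],"delta_rot":[[0,0,0],[0,0,0],[0,0,0],[0,0,0],[0,0,0]]}'; python3 -m inch '{"jaw":[0,0,0,0,0,0],"travel":[[0,0,6],[0,0,12],[0,0,18],[0,0,21],[0,0,21],[0,0,21]],"delta_rot":[[0,0,0],[0,0,0],[0,0,0],[0,0,0],[0,0,0],[0,0,0]]}'
python3 - <<'E'
from h import *
go((.5362,.001,.085),0)
c=eyes.capture("side"); cv2.imwrite("pics/side2.png",cv2.resize(c["img"][100:300,180:380,::-1],(600,600)))
E
```

```text
time: 2.75
tcp_pos: [0.534, -0.0013, 0.105]
orientation: [3.141, 0.005, -0.003]
wrist_force: [-0.5, -0.3, -0.1]
gripper_width: 0.0004
time: 3.35
tcp_pos: [0.5372, -0.0, 0.088]
orientation: [3.14, -0.002, -0.001]
wrist_force: [-2.3, -1.9, 8.2]
gripper_width: 0.0
t 3.35 tcp [ 0.5372 -0.      0.088 ] travel [-1. -1.  3.] rot [ 0.001 -0.002 -0.001] F [-2.3 -1.9  8.2] w 0.0
```

View pics/side2.png

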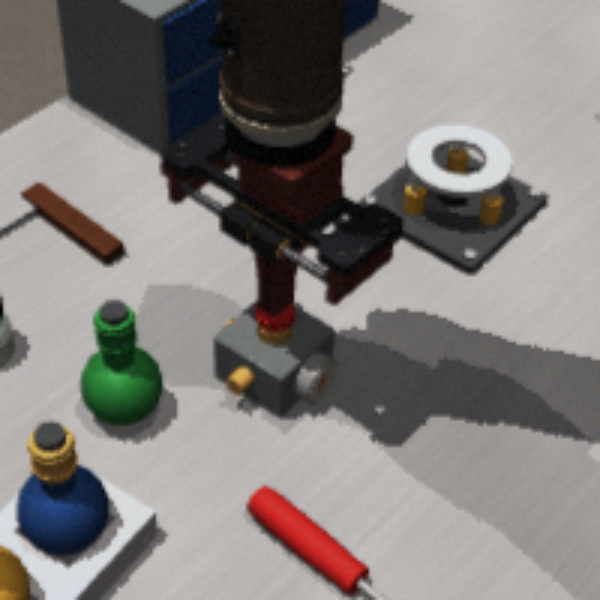

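The fingers rest centred on the red head (crop ~(275,320)), nearly pressed in (8 N, about 13 mm). I'll press a bit further.

```bash
python3 -m inch '{"jaw":[0,0,0],"travel":[[0,0,3],[0,0,4],[0,0,4]],"delta_rot":[[0,0,0],[0,0,0],[0,0,0]]}';  python3 -m inch '{"jaw":[0,0],"travel":[[0,0,2],[0,0,2]],"delta_rot":[[0,0,0],[0,0,0]]}'
```

```text
time: 3.7
tcp_pos: [0.5375, -0.0, 0.087]
orientation: [3.139, -0.003, -0.001]
wrist_force: [-12.6, -2.9, 37.4]
gripper_width: -0.0001
time: 3.9
tcp_pos: [0.5376, -0.0, 0.0867]
orientation: [3.138, -0.004, -0.001]
wrist_force: [-18.6, -4.0, 57.4]
gripper_width: 0.0007
```

End stop reached, so I'll retract and let it spring out.

```bash
python3 -m inch '{"jaw":[0,0,0,0,0,0,0],"travel":[[0,0,-15],[0,0,-40],[0,0,-75],[0,0,-110],[0,0,-130],[0,0,-130],[0,0,-130]],"delta_rot":[[0,0,0],[0,0,0],[0,0,0],[0,0,0],[0,0,0],[0,0,0],[0,0,0]]}'
python3 - <<'E'
from h import *
c=eyes.capture("side"); cv2.imwrite("pics/side3.png",cv2.resize(c["img"][100:350,80:380,::-1],(720,600)))
t=eyes.capture("top")
for n,u,v in (("red",110,210),("yel",142,205),("blu",171,201.5)): print(n,onz(t,u,v,.051))
go((.5345,.2222,.21),0.12)
E
```

```text
time: 4.6
tcp_pos: [0.5366, 0.0006, 0.211]
orientation: [3.141, -0.002, -0.0]
wrist_force: [-0.3, 0.1, 0.1]
gripper_width: 0.0004
red [0.5144533  0.38707934 0.051     ]
yel [0.52572992 0.30104987 0.051     ]
blu [0.53319654 0.22268657 0.051     ]
t 4.7 tcp [0.5358 0.0006 0.2097] travel [  -1.3 -221.6   -0.3] rot [ 0.     0.001 -0.12 ] F [ 0.   0.6 -0.5] w 0.0006
```

View pics/side3.png

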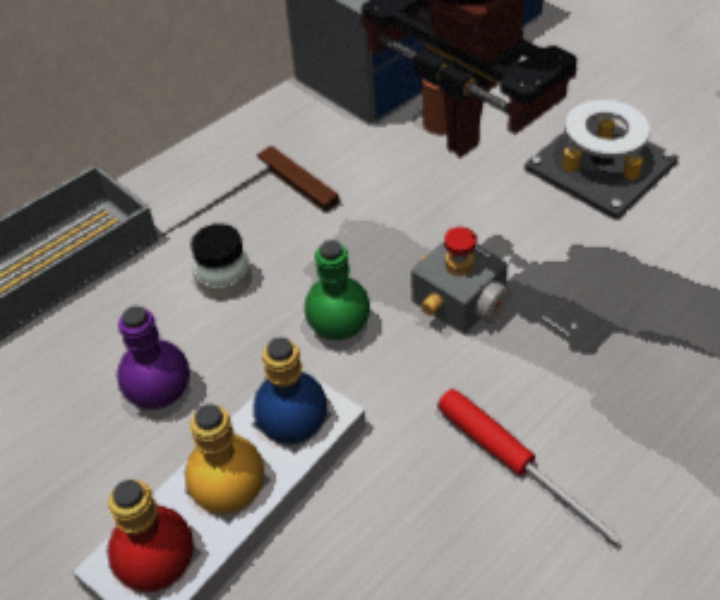

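The plunger has sprung out (crop (459,240)) and the blue flask is still in the rack. Candidates in the top view are blue in the rack (171,201), green (213,178) and purple (152,156) on the bench. Only the one at (171,201) is blue, with a brass valve, and sits in a rack hole; the crop confirmed it. I'll move over it with the jaws open across the row.

```bash
python3 -m inch '{"jaw":[1,1,1,1,1,1,1,1],"travel":[[0,-37,0],[0,-74,0],[0,-111,0],[-1,-148,0],[-1,-185,0],[-1,-222,0],[-1,-222,0],[-1,-222,0]],"delta_rot":[[0,0,-0.02],[0,0,-0.04],[0,0,-0.06],[0,0,-0.08],[0,0,-0.1],[0,0,-0.115],[0,0,-0.115],[0,0,-0.115]]}'
python3 - <<'E'
from h import *
c=eyes.capture("side"); cv2.imwrite("pics/side4.png",cv2.resize(c["img"][150:350,80:320,::-1],(720,600)))
c=eyes.capture("top"); cv2.imwrite("pics/top4.png",cv2.resize(c["img"][130:250,80:240,::-1],(800,600)))
go((.5345,.2222,.106),0.115)
E
```

```text
time: 5.5
tcp_pos: [0.5346, 0.2233, 0.2092]
orientation: [3.141, 0.002, 0.117]
wrist_force: [-0.3, -0.6, -0.2]
gripper_width: 0.0613
t 5.6 tcp [0.5353 0.2213 0.2096] travel [ -0.6  -1.1 103.6] rot [ 0.001  0.002 -0.001] F [ 0.6 -0.1  0.2] w 0.0688
```

View pics/side4.png

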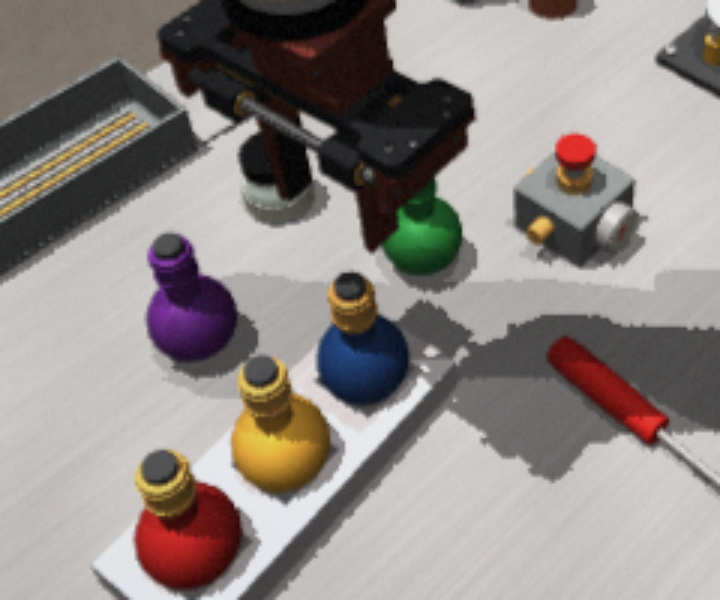

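View pics/top4.png

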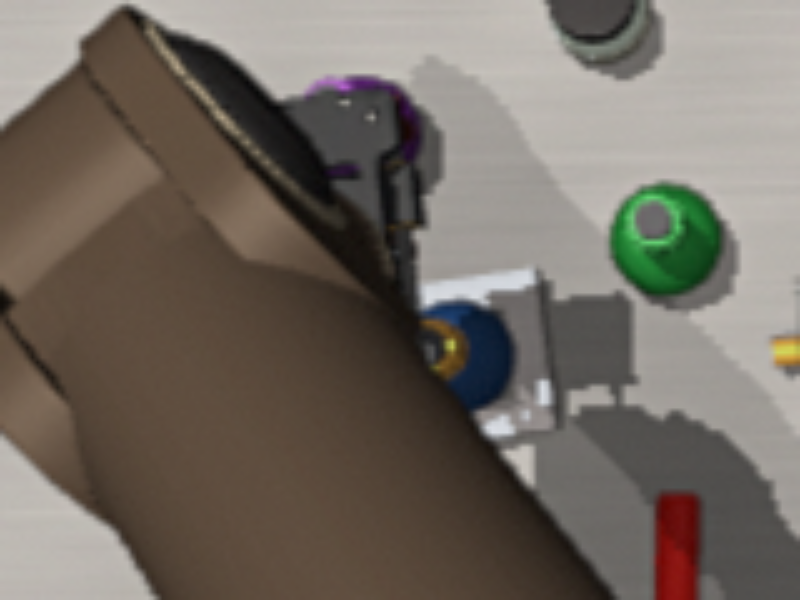

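Jaws are above and straddling the blue flask (side crop (350,290)), opening across the row. Descending to valve height.

```bash
python3 -m inch '{"jaw":[1,1,1,1,1,1],"travel":[[0,-1,25],[0,-1,50],[0,-1,75],[0,-1,95],[0,-1,104],[0,-1,104]],"delta_rot":[[0,0,0],[0,0,0],[0,0,0],[0,0,0],[0,0,0],[0,0,0]]}'
python3 - <<'E'
from h import *
c=eyes.capture("side"); cv2.imwrite("pics/side5.png",cv2.resize(c["img"][150:350,80:320,::-1],(720,600)))
go((.5345,.2222,.106),0.115)
E
```

```text
time: 6.2
tcp_pos: [0.5349, 0.2222, 0.1055]
orientation: [3.141, 0.002, 0.113]
wrist_force: [0.4, 0.8, 0.5]
gripper_width: 0.0876
t 6.25 tcp [0.5355 0.2229 0.1066] travel [-1.   0.6  0.6] rot [ 0.     0.001 -0.001] F [-0.9  0.2  0.8] w 0.0878
```

View pics/side5.png

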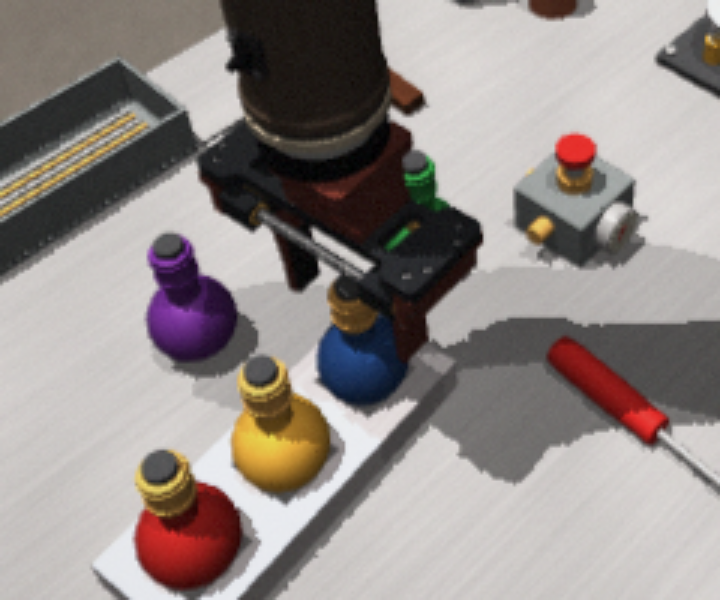

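Fingers flank the brass valve (350,305). Closing.

```bash
python3 -m inch '{"jaw":[0.2,0.2,0.2,0.2,0.2,0.2,0.2,0.2,0.2,0.2],"travel":[[0,0,0],[0,0,0],[0,0,0],[0,0,0],[0,0,0],[0,0,0],[0,0,0],[0,0,0],[0,0,0],[0,0,0]],"delta_rot":[[0,0,0],[0,0,0],[0,0,0],[0,0,0],[0,0,0],[0,0,0],[0,0,0],[0,0,0],[0,0,0],[0,0,0]]}'
python3 - <<'E'
from h import *
c=eyes.capture("side"); cv2.imwrite("pics/side6.png",cv2.resize(c["img"][150:350,80:320,::-1],(720,600)))
go((.5345,.2222,.23),0.115)
E
```

```text
time: 7.25
tcp_pos: [0.5348, 0.2238, 0.1066]
orientation: [3.141, 0.001, 0.115]
wrist_force: [-3.9, -0.7, 2.8]
gripper_width: 0.0286
t 7.3 tcp [0.5348 0.2238 0.1066] travel [  -0.6    1.6 -123.4] rot [0.    0.001 0.   ] F [-3.3 -0.5  3.4] w 0.0287
```

View pics/side6.png

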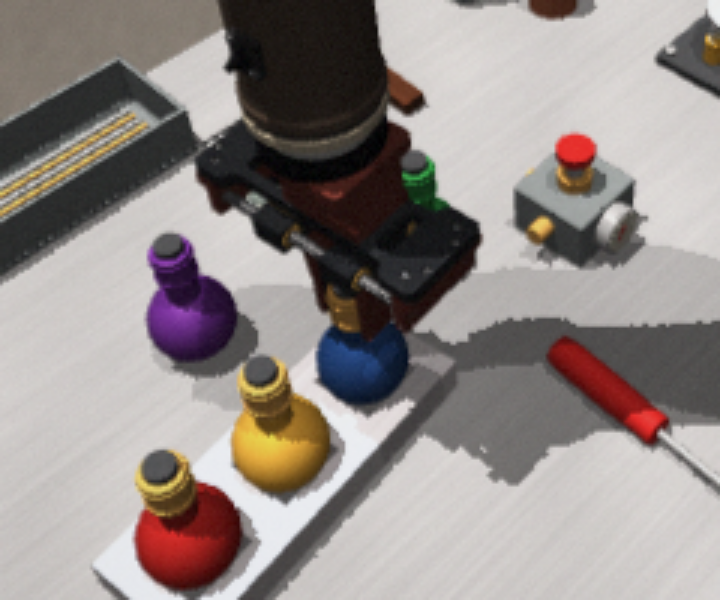

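```bash
python3 -m inch '{"jaw":[0,0,0,0,0,0,0],"travel":[[0,0,-10],[0,0,-30],[0,0,-60],[0,0,-90],[0,0,-115],[0,0,-125],[0,0,-125]],"delta_rot":[[0,0,0],[0,0,0],[0,0,0],[0,0,0],[0,0,0],[0,0,0],[0,0,0]]}'
python3 - <<'E'
from h import *
c=eyes.capture("side"); cv2.imwrite("pics/side7.png",cv2.resize(c["img"][120:320,80:320,::-1],(720,600)))
go((.5495,-.264,.23),-0.2)
E
```

```text
time: 8.0
tcp_pos: [0.536, 0.224, 0.2329]
orientation: [-3.141, -0.003, 0.115]
wrist_force: [1.4, 0.3, -3.3]
gripper_width: 0.0285
t 8.05 tcp [0.5354 0.2236 0.2314] travel [-41.8 486.    1.5] rot [ 0.    -0.001  0.315] F [-0.  -0.2 -2.9] w 0.028
```

View pics/side7.png

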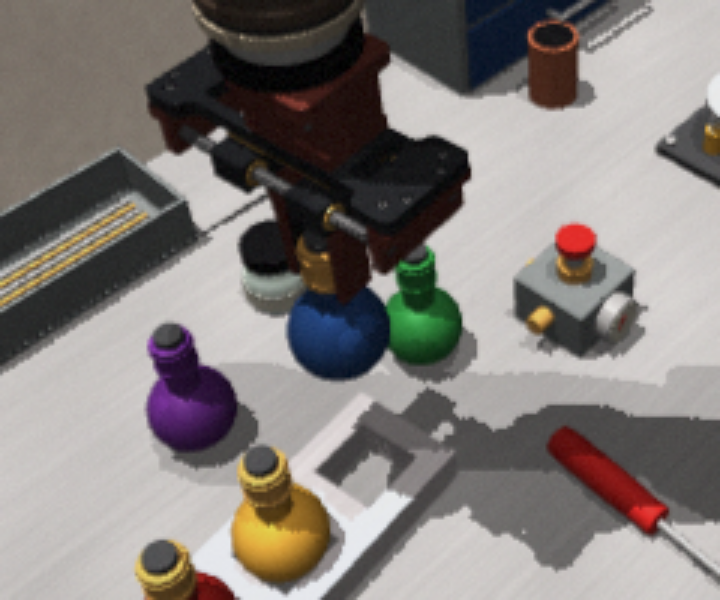

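The flask is held and hangs upright at crop (338,330). Carrying it to above the ring.

```bash
python3 -m inch '{"jaw":[0,0,0,0,0,0,0,0,0,0,0,0,0,0,0,0,0],"travel":[[-2,20,0],[-4,50,0],[-7,85,0],[-10,120,0],[-13,155,0],[-16,190,0],[-19,225,0],[-22,260,0],[-25,295,0],[-28,330,0],[-31,365,0],[-34,400,0],[-37,435,0],[-40,465,0],[-42,480,0],[-42,486,0],[-42,486,0]],"delta_rot":[[0,0,0.02],[0,0,0.04],[0,0,0.06],[0,0,0.08],[0,0,0.1],[0,0,0.12],[0,0,0.14],[0,0,0.16],[0,0,0.18],[0,0,0.2],[0,0,0.22],[0,0,0.24],[0,0,0.26],[0,0,0.28],[0,0,0.3],[0,0,0.31],[0,0,0.31]]}'
python3 - <<'E'
from h import *
for n,(x,y,w,h) in (("side",(250,70,160,120)),("top",(290,130,160,120))):
    c=eyes.capture(n); cv2.imwrite(f"pics/{n}8.png",cv2.resize(c["img"][y:y+h,x:x+w,::-1],(800,600),interpolation=cv2.INTER_CUBIC))
go((.5495,-.264,.15),-0.195)
E
```

```text
time: 9.75
tcp_pos: [0.5491, -0.2632, 0.2307]
orientation: [-3.141, 0.001, -0.195]
wrist_force: [0.8, 0.0, -3.0]
gripper_width: 0.0287
t 9.85 tcp [ 0.5497 -0.2617  0.2314] travel [ 0.3  2.4 81.4] rot [-0.001  0.     0.003] F [ 0.1  0.2 -3.3] w 0.0288
```

View pics/side8.png

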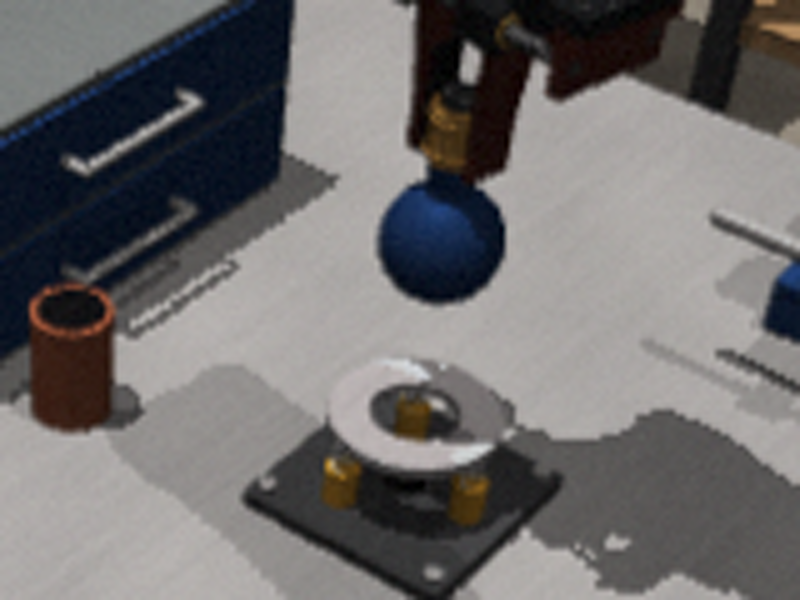

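View pics/top8.png

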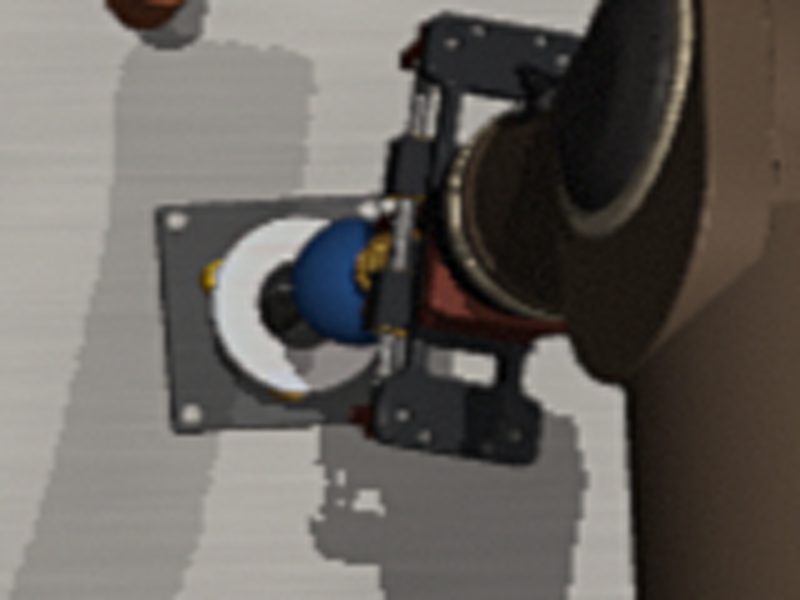

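Run:
```python
from h import *
t=eyes.capture("top"); s=eyes.capture("side")
print("sph side",onz(s,338.4,118,.176),"top",onz(t,361,186,.176),two(t,(361,186),s,(338.4,118)))
print("ring side",onz(s,334.2,152.2,.063), "top",onz(t,350,190.9,.063),two(t,(350,190.9),s,(334.2,152.2)))
P=(.5495,-.264,.063)
print("proj expected",proj(s,P),proj(t,P))
a=np.linspace(0,2*np.pi,60)
for c in (s,t):
  for r in (.048,.0245):
    q=np.array([proj(c,(P[0]+r*np.cos(x),P[1]+r*np.sin(x),.063)) for x in a]); print(r,q.min(0),q.max(0))
```

```text
sph side [ 0.54419264 -0.25608437  0.176     ] top [ 0.55008903 -0.26117151  0.176     ] (array([ 0.54984106, -0.26369391,  0.16955866]), np.float64(0.0021338665588734197))
ring side [ 0.54390632 -0.26157221  0.063     ] top [ 0.54858595 -0.26397201  0.063     ] (array([ 0.54793644, -0.26599506,  0.05818922]), np.float64(0.0025784514606916075))
proj expected [333.03435031 150.89213064] [349.99216107 190.56468736]
0.048 [315.26806074 140.02440806] [350.92524141 162.45428055]
0.0245 [323.95307737 145.26234849] [342.14562682 156.70287457]
0.048 [332.38505032 173.05673807] [367.57616655 208.24342748]
0.0245 [341.00742674 181.60711446] [358.97070143 199.56649208]
```

Sphere and ring agree to within about 3 mm (same side-view bias on both), so I'll add +3 mm in tool y and descend to just above seating.

```bash
python3 -m inch '{"jaw":[0,0,0,0,0,0],"travel":[[0,3,20],[0,3,45],[0,3,70],[0,3,84],[0,3,86],[0,3,86]],"delta_rot":[[0,0,0],[0,0,0],[0,0,0],[0,0,0],[0,0,0],[0,0,0]]}'
python3 - <<'E'
from h import *
for n,(x,y,w,h) in (("side",(250,80,160,120)),("top",(290,130,160,120))):
    c=eyes.capture(n); cv2.imwrite(f"pics/{n}9.png",cv2.resize(c["img"][y:y+h,x:x+w,::-1],(800,600),interpolation=cv2.INTER_CUBIC))
go((.549,-.2645,.119),-0.195)
E
```

```text
time: 10.55
tcp_pos: [0.5491, -0.2663, 0.1461]
orientation: [-3.141, -0.0, -0.194]
wrist_force: [-0.2, -0.2, -2.8]
gripper_width: 0.0284
t 10.65 tcp [ 0.5496 -0.2668  0.147 ] travel [-1.1 -2.1 28. ] rot [ 0.    -0.002  0.   ] F [-0.1 -0.3 -3.6] w 0.0283
```

View pics/side9.png

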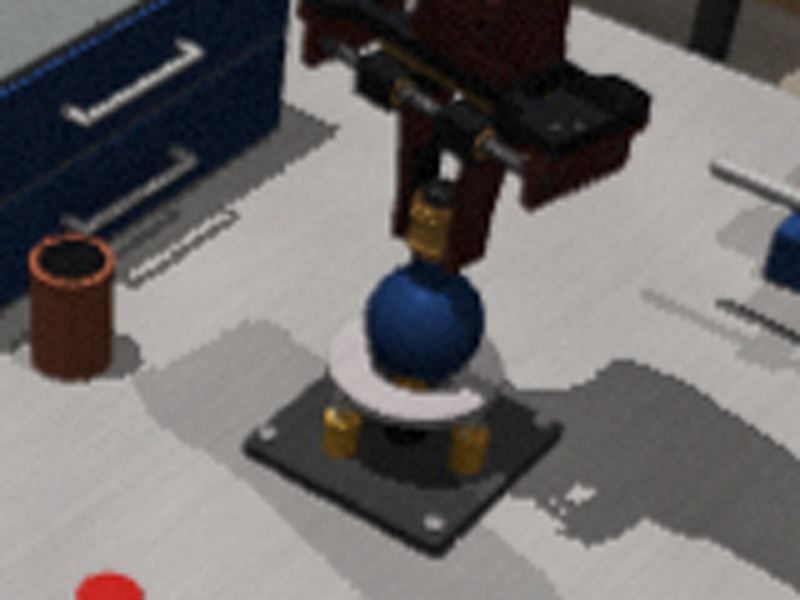

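View pics/top9.png

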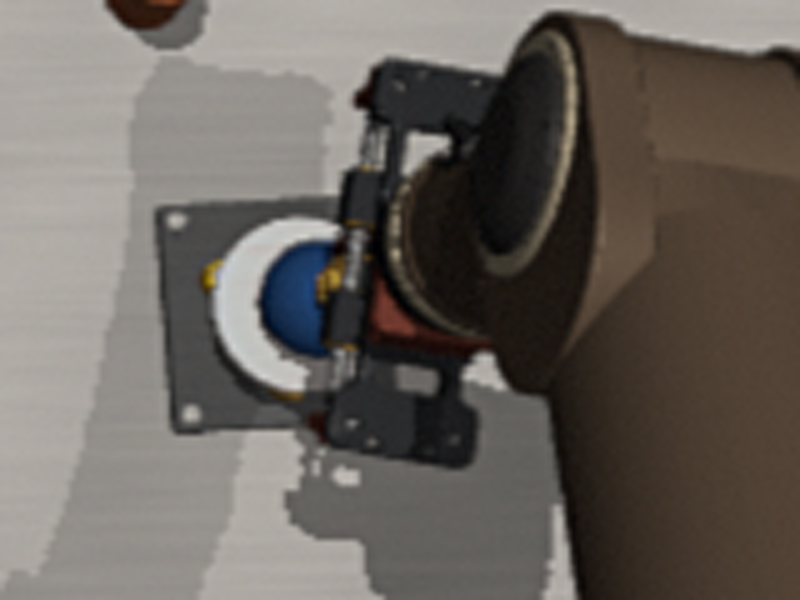

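The sphere sits over the hole, about 2–3 mm too far −y; I'll correct by −2 mm in tool y while lowering.

```bash
python3 -m inch '{"jaw":[0,0,0,0,0,0],"travel":[[0,-2,2],[-1,-2,5],[-1,-2,8],[-1,-2,11],[-1,-2,13],[-1,-2,13]],"delta_rot":[[0,0,0],[0,0,0],[0,0,0],[0,0,0],[0,0,0],[0,0,0]]}'
python3 - <<'E'
from h import *
for n,(x,y,w,h) in (("side",(250,80,160,120)),):
    c=eyes.capture(n); cv2.imwrite(f"pics/{n}10.png",cv2.resize(c["img"][y:y+h,x:x+w,::-1],(800,600),interpolation=cv2.INTER_CUBIC))
go((.549,-.2645,.119),-0.195)
E
```

```text
time: 11.25
tcp_pos: [0.5488, -0.2644, 0.133]
orientation: [-3.141, -0.001, -0.195]
wrist_force: [1.1, 0.9, 4.6]
gripper_width: 0.0287
t 11.3 tcp [ 0.5488 -0.2644  0.1331] travel [ 0.2  0.  14.1] rot [-0.    -0.001  0.   ] F [1.8 1.6 4.3] w 0.0283
```

View pics/side10.png

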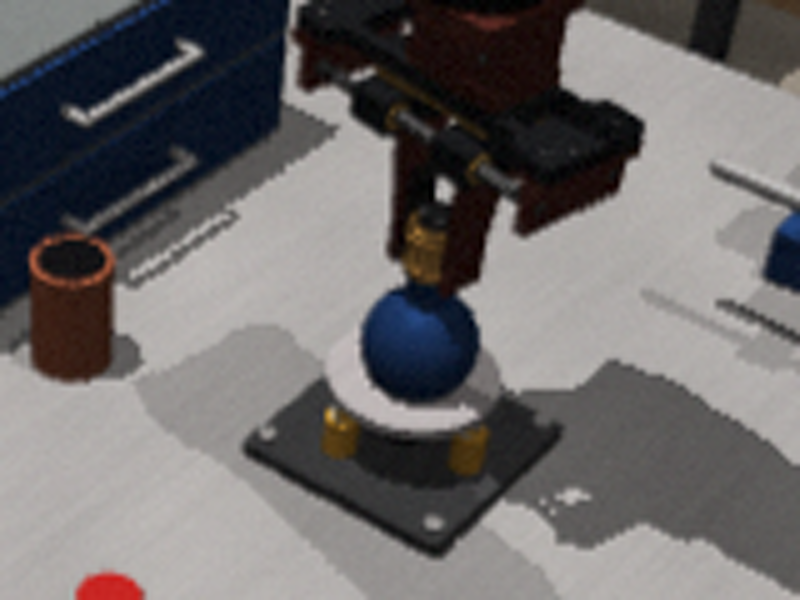

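Seated and upright, with the ring sinking. Pressing on.

```bash
python3 -m inch '{"jaw":[0,0,0,0,0,0,0],"travel":[[0,0,3],[0,0,6],[0,0,9],[0,0,12],[0,0,14],[0,0,14],[0,0,14]],"delta_rot":[[0,0,0],[0,0,0],[0,0,0],[0,0,0],[0,0,0],[0,0,0],[0,0,0]]}'; python3 -m inch '{"jaw":[0,0,0],"travel":[[0,0,2],[0,0,2],[0,0,2]],"delta_rot":[[0,0,0],[0,0,0],[0,0,0]]}'
python3 - <<'E'
from h import *
for n,(x,y,w,h) in (("side",(250,80,160,120)),):
    c=eyes.capture(n); cv2.imwrite(f"pics/{n}11.png",cv2.resize(c["img"][y:y+h,x:x+w,::-1],(800,600),interpolation=cv2.INTER_CUBIC))
go((.549,-.2645,.119),-0.195)
E
```

```text
time: 12.0
tcp_pos: [0.5492, -0.2642, 0.1204]
orientation: [-3.142, -0.002, -0.195]
wrist_force: [0.2, 3.5, 13.2]
gripper_width: 0.029
time: 12.3
tcp_pos: [0.5495, -0.264, 0.1201]
orientation: [3.141, -0.003, -0.195]
wrist_force: [-5.9, 5.1, 24.8]
gripper_width: 0.0288
t 12.35 tcp [ 0.5495 -0.2641  0.1201] travel [-0.4  0.5  1.1] rot [ 0.    -0.003  0.   ] F [-4.9  5.2 25.4] w 0.0284
```

View pics/side11.png

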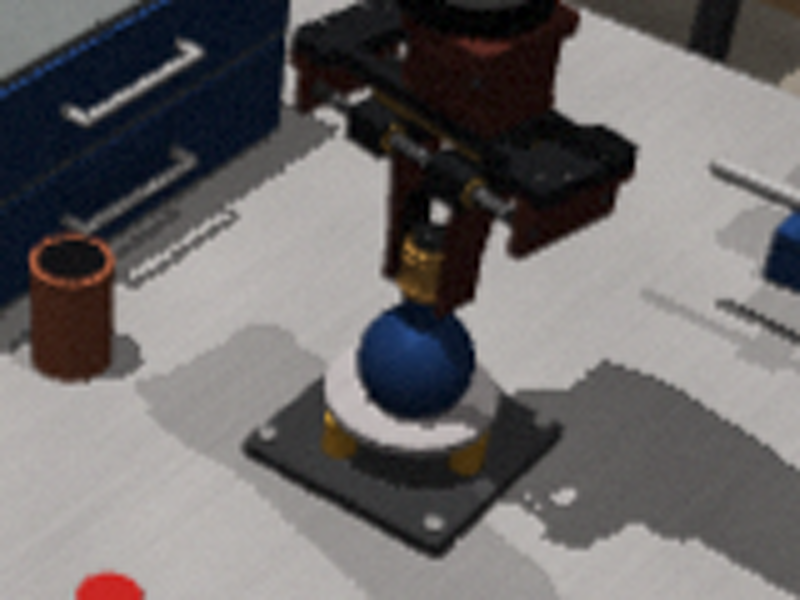

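The force doubled without further travel, and the ring rests on the yellow pots (crop (338,440), (468,455)), so it's fully home. One last hold and overall check.

```bash
python3 -m inch '{"jaw":[0,0,0,0,0],"travel":[[0,0,0],[0,0,0],[0,0,0],[0,0,0],[0,0,0]],"delta_rot":[[0,0,0],[0,0,0],[0,0,0],[0,0,0],[0,0,0]]}'
python3 - <<'E'
from h import *
c=eyes.capture("side"); cv2.imwrite("pics/side12.png",c["img"][:,:,::-1])
go((.549,-.2645,.119),-0.195)
E
```

```text
time: 12.85
tcp_pos: [0.5495, -0.2641, 0.1201]
orientation: [3.141, -0.003, -0.195]
wrist_force: [-4.6, 5.4, 26.2]
gripper_width: 0.0284
t 12.9 tcp [ 0.5495 -0.264   0.12  ] travel [-0.4  0.5  1. ] rot [ 0.    -0.003  0.   ] F [-5.4  5.6 25.4] w 0.0286
```

View pics/side12.png

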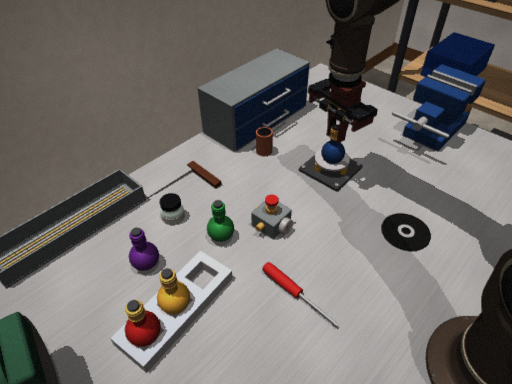

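Red and yellow are still in the rack, the plunger is out (271,201), the bystanders haven't moved, and the flask is held down steadily at (333,152). Handing in.

```bash
python3 -c "
from workcell import job
print(job.hand_in())"
```

```text
the job is handed in; nothing more can be done
None
```

The job is handed in, at about 13 s of the 56 s allowed, and my last checks agree that it is done; the hand-in itself gives no verdict.

- **Purge:** I pushed the plunger in with the closed fingers until it stopped at about 14 mm. The force there peaked at about 57 N, more than needed but under the 120 N wrist limit. It sprang back out, and the blue flask was still in the rack at that point.
- **Flask:** I gripped the blue flask by its brass valve, carried it to the ring and pressed it down. The last reading was about 25 N downward with no further travel over more than half a second. The picture shows the ring resting on the yellow pots, the flask upright, and the gripper still holding it.
- **Everything else:** the final picture shows the plunger out, the red and yellow flasks still in the rack, and the bystanders where they were.

**Disagreement between views:** the side camera put points 5 to 10 mm away from the top camera. I went by the top view and the measured tool position. The flask seated cleanly, and the tool ended within about 1 mm of my ring estimate.

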